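# Set the leak tester and press its snap cap home

## Robot

A 6-joint arm with a two-finger parallel gripper is mounted at the origin on the work surface. World frame = base frame: x ahead of the robot, y to its left, z up, the work surface at z = 0. Lengths are in m, angles in rad, forces in N, time in s.
With the tool pointing down it reaches from about 0.35 to 1 m from the base axis. Payload 7.1 kg.
Tool frame: the origin (TCP) lies between the finger pads; the fingertips stand 22 mm ahead of it and the grasp point (between the pads) lies 3 mm ahead of it; x points along the fingers, y is the direction in which the jaws open and shut, and the axes are right-handed (so a half turn about x gives the same grasp; the last joint's range is limited). The gripper opens to 85 mm and grips with 20 to 120 N. Pads are 22 mm wide; open, the fingers measure 114 mm over their backs; the gripper's body (76 mm by 85 mm) begins 54 mm behind the grasp point. The pads swing forward as they close: fully open they stand 13 mm farther back than shut.
Start: joints at [1.271, 0.423, 1.63, -0, 1.089, -0.019], TCP at [0.173, 0.601, 0.253] pointing down, gripper open.
Joint ranges: [-3, 3], [-0.9, 2.11], [0.09, 2.58], [-1.31, 4.45], [0.11, 2.69], [-2.54, 2.54]. Speed limits (rad/s): [2.39, 2.39, 3.01, 3.14, 3.14, 3.14].

## Interface

Orientations are given as a rotation vector (axis times angle).
In Python, from rig import manip gives the robot as it stands. The module is installed in compiled form; this text tells all that it offers. Calls block until the motion is done:
- manip.move_to(position, orientation): joint-space move of the TCP to a pose.
- manip.servo_line(position, orientation=None, rate=0.15): straight line of the TCP; orientation=None keeps the orientation; rate is the mean speed in m/s.
- manip.set_joints(angles): joint-space move.
- manip.command_gripper(opening, f_grip=None): finger opening in m; f_grip is the grip in N (None keeps the last); returns when the fingers have stopped.
- manip.hold(seconds).
- manip.solve_ik(position, orientation): joint angles nearest the present ones, or None.
- manip.camera(name): name is "side" or "top" or "wrist"; returns a dict with "image" (480x640x3 uint8, red, green, blue), "fx", "fy", "cx", "cy" (pixels), "cam_to_world" (4x4, takes a point from camera to world coordinates); the wrist camera has in their place "mount" (4x4, takes a point from camera to tool coordinates, whose origin is the TCP and whose axes are the tool frame's). Camera axes: x right, y down, z forward; pixel columns grow to the right and rows downward; lengths in m; the calibration is good to about 2 mm. The wrist camera is an equidistant fisheye: a pixel r from the principal point sees the ray r / f radians off the axis. A picture is of the moment at which its call begins: read the wrist's pose just before it. There is no depth.
A pose or a line that the arm cannot do raises manip.IKError and nothing moves.
- manip.sign_off(): hands the job in, once; it reports no verdict.
Readings, each from a call of its own:
- manip.get_time(): time.
- manip.get_joint_positions(): joint angles.
- manip.get_joint_vel(): joint speeds.
- manip.get_tau(): joint torques, N m.
- manip.get_position(): TCP position.
- manip.get_ee_rot(): TCP orientation.
- manip.get_contact_force(): force on the tool from outside, world axes, zero at the start.
- manip.get_torque(): the same for the moment, N m.
- manip.get_width(): finger opening in m.
Only numpy, scipy, OpenCV 4.12 (cv2) and the standard library are available. Lean on these libraries where they do the work, as an engineer would, in place of code of your own. Each camera call takes 0.05 s, during which the arm holds its last target.

## Task

Get the leak test going: first turn the tester's dial until its pointer faces the raised steel set tab on the scale, then take the snap cap with the round flange at its foot and press it straight down onto the test stud until it clicks. Keep pressing after the click until the flange sits flush on the tester, and finish like that, still holding the cap pressed down firmly (about 10 to 15 N). Do not shift the set tab, and leave the other caps and things where they stand.

Things in the scene. Friction and masses are not known exactly. Their poses are not given: they have to be found in the camera images.
- tester: Fixed white bench-top leak tester, a flat box 160 mm (x) by 280 mm (y), top face 60 mm above the table. Origin under its centre; own x points away from the robot at yaw 0, yaw within about 20 degrees. Dial on its top at y = +75 mm, test stud on its top at y = -75 mm (both x = 0); the brass pin and steel ball studs around the stud belong to it.
- dial_grip (a point): Point on the dial's vertical axis, 34 mm above the tester's top, in the middle of the height at which to grip the bar. The black dial is a round skirt 48 mm across (its top 11 mm above the tester's top) with an upright bar grip 46 mm long, 14 mm thick, from 11 to 43 mm above the tester's top. The bar runs along the line from the axis to the pointer.
- pointer (a point): Tip of the dial's pointer, a small nose with a white line low on the skirt, 36 mm from the dial's axis and 7 mm above the tester's top. A white line on top of the bar marks the same end.
- mark (a point): Inner end of the raised dark steel set tab (18 mm long radially, 7 mm wide, 7 mm high) on the white scale plate; this point is about 36 mm from the dial's axis: the pointer must face it, so that pointer and mark points meet seen from above.
- dial (a joint): Angle of the dial in rad: 0 with the pointer towards the tester's own -x, growing clockwise seen from above, 0 to 4. It turns easily (about 0.04 N m) and stays where it is left.
- set_tab (a joint): Angle of the steel set tab in the same measure as the dial: the dial's target. The tab is stiff (0.4 N m), but must not be shifted. It lies 0.4 to 1.5 rad clockwise of the dial's start.
- stud (a point): Point on the test stud's vertical axis, level with the tester's top, where the centre of the cap's underside lands. Steel stud 25 mm across, tapered to 15 mm at its top 26 mm up. Four sprung balls, 11.5 mm up, stand out to 32.6 mm across: the cap's lip is pushed over them (peak about 8 N, up to 13 N if brisk, with the flange some 17 to 11 mm above the tester), then the force drops: the click.
- seal (a joint): Travel (m, down positive) of the brass spring pin on top of the stud, 12 mm across, reaching 33 mm above the tester's top at 0. After the click the cap's ceiling pushes it down: 2 N at 0, about 7 N at 0.0045, where the cap's flange is flush on the tester. If let go, the clicked cap stands about 4 mm proud.
- cap_mid (a point): Centre of the loose snap cap, on its axis, 24 mm above its underside; it stands upright on the table, own z up. Grey plastic, about 0.1 kg: round flange 58 mm across and 8 mm thick at the foot, round barrel 42 mm across above, 48 mm high in all. Grip the barrel from above with the fingertips just over the flange. Pressed home, this point is 24 mm above stud.
- cap: The same snap cap; origin at the centre of its underside. Hollow from below: bore 28 mm in the 3 mm lip at the mouth, 34 mm above it, 28.5 mm deep to the ceiling.
- square_cap: Loose look-alike, leave alone: grey cap with a square flange (52 mm) and square barrel (36 mm), 48 mm high. Origin under its centre.
- mushroom_plug: Loose look-alike, leave alone: grey round plug, 38 mm stem below and a wide 58 mm head on top, 46 mm high. Origin under its centre.
- bottle: Loose white bottle, 64 mm across, 110 mm high; leave alone. Origin under its centre.
- bowl: Loose steel bowl, 110 mm across, 45 mm high; leave alone. Origin under its centre.
- tape_roll: Loose roll of tape, 90 mm across, 22 mm high; leave alone. Origin under its centre.
- brush: Loose cleaning brush lying on the table; leave alone. Origin at its underside.
- beaker: Loose steel beaker, 64 mm across, 70 mm high; leave alone. Origin under its centre.
Things that resemble listed ones, but are neither listed nor needed, are in the scene too. What is shaped like the cap but orange is not meant.

How it is judged:
On the way, in this order (a step that is already met when the one before it is completed fails the run):
1. the dial's pointer faces the set tab (within 5 mm at the scale) (horizontal distance between pointer and mark below 0.005 m), for 0.3 s.
2. the snap cap has clicked onto the stud and is pressed home by the robot (z of cap_mid in the frame of stud below 0.026 m and horizontal distance between cap_mid and stud below 0.003 m and angle between the z axis of cap_mid and the z axis of stud, either way round below 0.1 rad and angle between cap_mid's own z axis and vertical below 0.2 rad and contact force between any of the fingers, the arm and cap above 2 N), for 0.5 s.
At the end, for the whole second after the job is handed in: Dial pointer within 5 mm of the set tab's inner end; snap cap upright on the stud (axis within 3 mm), its flange within 2 mm of the tester's top, which needs about 5 N or more of steady press against the brass spring pin, with the robot still pressing on it (all of step 2 and horizontal distance between pointer and mark below 0.005 m); the arm keeps its last pose, push and grip.
It fails at once if the set tab was shifted (distance of mark from where it was at the start of the episode above 0.005 m).
It fails at once if another cap or bystander was moved by more than 30 mm (distance of any of square_cap, mushroom_plug, bottle, bowl, tape_roll, brush, beaker from where it was at the start of the episode above 0.03 m).
It also fails if it takes over 56 s, if anything falls off the work surface, if the arm or the gripper's body presses on something with over 40 N, if the wrist force passes 120 N, or if a joint passes its speed limit or range.

## Working session

There is one attempt and no reset: what is moved stays moved. The work goes in short steps, each a Python script; the robot and the scene stay as the last script left them, time stands still between calls to the robot, and variables do not carry over. Pictures are saved under pics/ and viewed, and the job is handed in when it is done.

```bash
mkdir -p pics; ls
python3 - <<'E'
from rig import manip
import cv2,numpy as np,pickle
d={}
for n in("side","top","wrist"):
    c=manip.camera(n); d[n]=c
    cv2.imwrite(f"pics/{n}0.png",c["image"][:,:,::-1])
    print(n,c["fx"],c["fy"],c["cx"],c["cy"]); print(np.round(c.get("cam_to_world",c.get("mount")),4))
pickle.dump(d,open("cams0.pkl","wb"))
print(manip.get_time(),manip.get_position(),manip.get_ee_rot(),manip.get_contact_force())
E
```

```text
pics
side 441.38861199849504 441.38861199849504 312.53835307342723 240.35536230773312
[[ 0.8837 -0.3205  0.3412  0.131 ]
 [-0.468  -0.6153  0.6344 -0.7912]
 [ 0.0066 -0.7202 -0.6937  0.9318]
 [ 0.      0.      0.      1.    ]]
top 603.8495407589854 603.8495407589854 321.62020333599486 238.8911027168563
[[ 0.009  -0.9971  0.0762  0.4306]
 [-1.     -0.0092 -0.0022 -0.0148]
 [ 0.0029 -0.0762 -0.9971  1.8035]
 [ 0.      0.      0.      1.    ]]
wrist 371.64829954431775 371.64829954431775 309.7389929852458 236.70337724251826
[[ 6.000e-04 -3.128e-01  9.498e-01 -1.207e-01]
 [ 1.000e+00  0.000e+00 -6.000e-04  1.000e-04]
 [ 2.000e-04  9.498e-01  3.128e-01 -7.930e-02]
 [ 0.000e+00  0.000e+00  0.000e+00  1.000e+00]]
0.15 [0.17306197 0.60014417 0.25270892] [ 0.21948901  1.55973296 -0.22136322] [ 0.91786853 -0.258579    0.2721385 ]
```

View pics/side0.png

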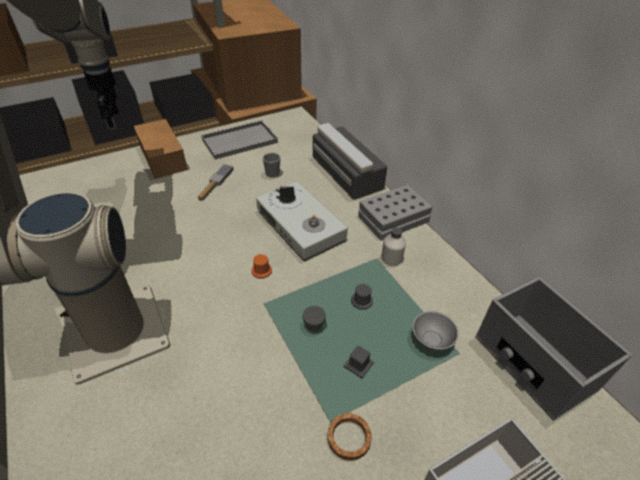

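View pics/top0.png

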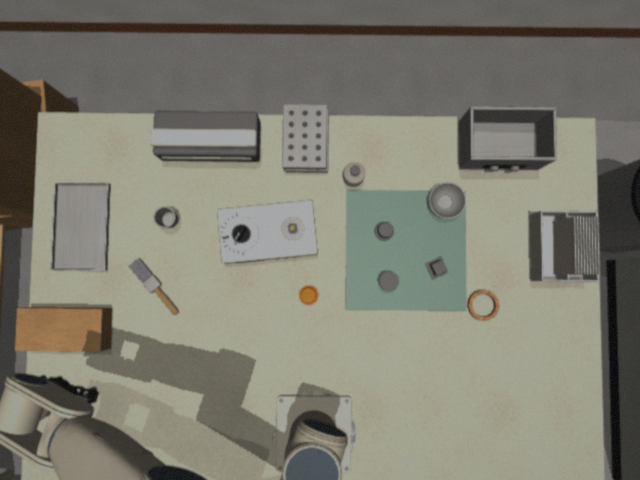

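View pics/wrist0.png

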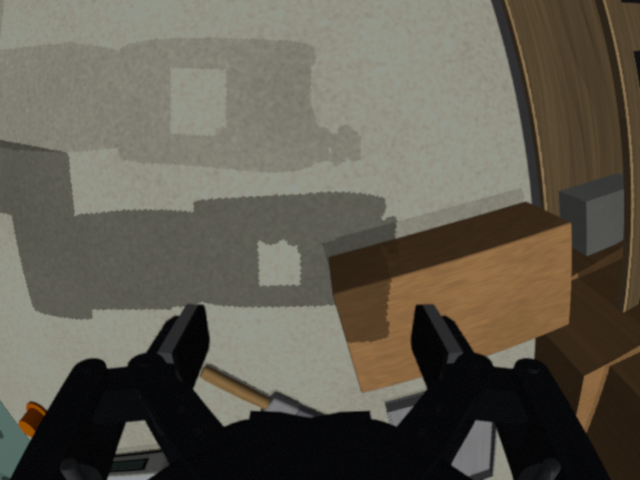

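Top view: the tester is at about (267,232) with its dial at (241,234) and stud at (292,229). The round-flange cap is at (385,230), which is (363,295) in the side view. The mushroom plug is at (388,281) and the square cap at (437,268). I'll zoom in and measure.

```bash
cat > h.py <<'E'
import numpy as np,cv2,pickle
from scipy.spatial.transform import Rotation as R
def ray(c,u,v,T=None):
    x=(u-c["cx"])/c["fx"];y=(v-c["cy"])/c["fy"]
    if "mount" in c:
        r=np.hypot(x,y); s=np.sinc(r/np.pi); d=np.array([x*s,y*s,np.cos(r)]); M=T@c["mount"]
    else: d=np.array([x,y,1.]);M=c["cam_to_world"]
    return M[:3,3],M[:3,:3]@d
def plane(c,u,v,z,T=None):
    o,d=ray(c,u,v,T); return o+d*(z-o[2])/d[2]
def proj(c,p,T=None):
    M=c["cam_to_world"] if T is None else T@c["mount"]
    q=np.linalg.inv(M)@np.r_[p,1]; 
    if T is None: x,y=q[0]/q[2],q[1]/q[2]
    else:
        th=np.arctan2(np.hypot(q[0],q[1]),q[2]);k=th/np.hypot(q[0],q[1]);x,y=q[0]*k,q[1]*k
    return np.array([c["cx"]+c["fx"]*x,c["cy"]+c["fy"]*y])
def tcp(m):
    T=np.eye(4);T[:3,3]=m.get_position();T[:3,:3]=R.from_rotvec(m.get_ee_rot()).as_matrix();return T
def snap(m,name,f):
    T=tcp(m);c=m.camera(name);c["T"]=T;pickle.dump(c,open(f"{f}.pkl","wb"));cv2.imwrite(f"pics/{f}.png",c["image"][:,:,::-1]);return c
def down(a):
    # tool x down, jaw axis y horizontal at world angle a
    y=np.array([np.cos(a),np.sin(a),0]);x=np.array([0,0,-1.]);return R.from_matrix(np.c_[x,y,np.cross(x,y)]).as_rotvec()
E
python3 - <<'E'
from h import *
d=pickle.load(open("cams0.pkl","rb"));c=d["top"]
im=c["image"];s=im[190:300,205:475]
cv2.imwrite("pics/topz.png",cv2.resize(s[:,:,::-1],None,fx=2.9,fy=2.9,interpolation=cv2.INTER_CUBIC))
hsv=cv2.cvtColor(im,cv2.COLOR_RGB2HSV)
m=((hsv[:,:,1]<30)&(hsv[:,:,2]>140)).astype(np.uint8);m[:195]=0;m[270:]=0;m[:,:212]=0;m[:,322:]=0
cs,_=cv2.findContours(m,cv2.RETR_EXTERNAL,cv2.CHAIN_APPROX_NONE);k=max(cs,key=cv2.contourArea)
r=cv2.minAreaRect(k);print(r)
b=cv2.boxPoints(r);P=np.array([plane(c,*p,.06) for p in b]);print(P,P.mean(0),[np.linalg.norm(P[i]-P[i-1]) for i in range(4)])
for p in[(241,234),(292,229)]:print(plane(c,*p,.06))
print(plane(c,385,230,.04),plane(c,388,281,.04),plane(c,308,295,.04))
T=np.eye(4)
E
python3 -c "
import sys
sys.path.insert(0,'.')
from h import *
c=pickle.load(open('cams0.pkl','rb'))['side']
cv2.imwrite('pics/sidez.png',cv2.resize(c['image'][170:390,240:480,::-1],None,fx=2.7,fy=2.7,interpolation=cv2.INTER_CUBIC))"
```

```text
((266.2792053222656, 226.9636993408203), (62.321434020996094, 105.77754974365234), 83.81138610839844)
[[ 6.69355668e-01  3.05864027e-01  6.00000000e-02]
 [ 7.05698628e-01  4.25303889e-04  6.00000000e-02]
 [ 5.25148253e-01 -2.07559529e-02  6.00000000e-02]
 [ 4.89439267e-01  2.82348087e-01  6.00000000e-02]] [0.59741045 0.14197037 0.06      ] [np.float64(0.18144671583311223), np.float64(0.3075932771063264), np.float64(0.18178856752117867), np.float64(0.30520024645339205)]
[0.57589574 0.21494326 0.06      ]
[0.59180194 0.06744223 0.06      ]
[ 0.59322734 -0.20437943  0.04      ] [ 0.44407288 -0.21327008  0.04      ] [0.40136392 0.01941578 0.04      ]
```

Run:
```python
from rig import manip
from h import *
for a in np.deg2rad([-90,-75,-105,90]):
    for p in [(.40,.19,.3),(.3,.19,.3),(.42,-.2,.3)]:
        print(a,p,manip.solve_ik(p,down(a)))
T=tcp(manip);print(T)
```

```text
-1.5707963267948966 (0.4, 0.19, 0.3) [ 4.16572595e-01  8.81776253e-02  1.96681848e+00 -4.44089210e-16
  1.08659654e+00  1.98736892e+00]
-1.5707963267948966 (0.3, 0.19, 0.3) [ 5.31051962e-01 -6.65951157e-02  2.12398352e+00 -4.44089210e-16
  1.08420425e+00  2.10184829e+00]
-1.5707963267948966 (0.42, -0.2, 0.3) [-4.70003049e-01  1.25174028e-01  1.92419134e+00 -4.44089210e-16
  1.09222728e+00  1.10079328e+00]
-1.3089969389957472 (0.4, 0.19, 0.3) [0.4165726  0.08817763 1.96681848 0.         1.08659654 1.72556953]
-1.3089969389957472 (0.3, 0.19, 0.3) [ 0.53105196 -0.06659512  2.12398352  0.          1.08420425  1.8400489 ]
-1.3089969389957472 (0.42, -0.2, 0.3) [-0.47000305  0.12517403  1.92419134  0.          1.09222728  0.83899389]
-1.8325957145940461 (0.4, 0.19, 0.3) [ 4.16572595e-01  8.81776253e-02  1.96681848e+00 -4.44089210e-16
  1.08659654e+00  2.24916831e+00]
-1.8325957145940461 (0.3, 0.19, 0.3) [ 5.31051962e-01 -6.65951157e-02  2.12398352e+00 -4.44089210e-16
  1.08420425e+00  2.36364768e+00]
-1.8325957145940461 (0.42, -0.2, 0.3) [-4.70003049e-01  1.25174028e-01  1.92419134e+00 -4.44089210e-16
  1.09222728e+00  1.36259267e+00]
1.5707963267948966 (0.4, 0.19, 0.3) [ 4.16572595e-01  8.81776253e-02  1.96681848e+00 -4.44089210e-16
  1.08659654e+00 -1.15422373e+00]
1.5707963267948966 (0.3, 0.19, 0.3) [ 5.31051962e-01 -6.65951157e-02  2.12398352e+00 -4.44089210e-16
  1.08420425e+00 -1.03974437e+00]
1.5707963267948966 (0.42, -0.2, 0.3) [-0.47000305  0.12517403  1.92419134  0.          1.09222728 -2.04079938]
[[-3.63364632e-04  2.77137955e-01  9.60830069e-01  1.73061966e-01]
 [-1.15038772e-03  9.60829381e-01 -2.77138192e-01  6.00144165e-01]
 [-9.99999272e-01 -1.20602933e-03 -3.03153133e-05  2.52708918e-01]
 [ 0.00000000e+00  0.00000000e+00  0.00000000e+00  1.00000000e+00]]
```

View pics/topz.png

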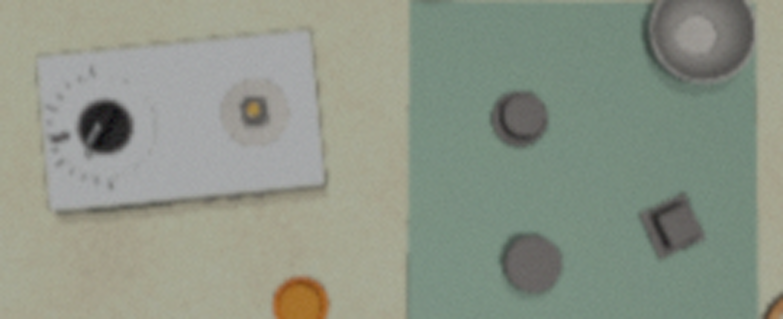

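View pics/sidez.png

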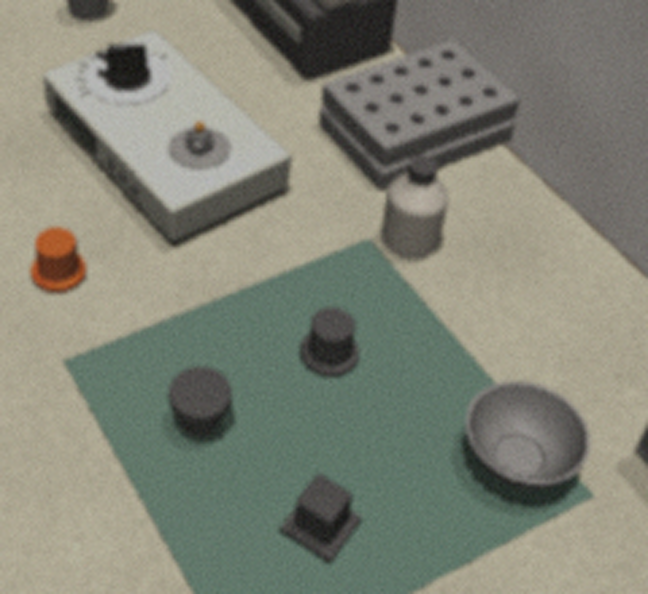

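The zooms agree. The set tab sits at the left of the dial, clockwise of the pointer, which faces lower-left. The target cap is the top one on the mat. Next I'll get a wrist look over the dial.

Run:
```python
from rig import manip
from h import *
manip.move_to((.577,.213,.24),down(np.deg2rad(61)))
print(manip.get_time(),manip.get_joint_positions())
c=snap(manip,"wrist","w1")
```

```text
2.1667 [ 3.35768861e-01  4.23559553e-01  1.66336593e+00  2.33513833e-04
  1.05466358e+00 -7.30218585e-01]
```

View pics/w1.png

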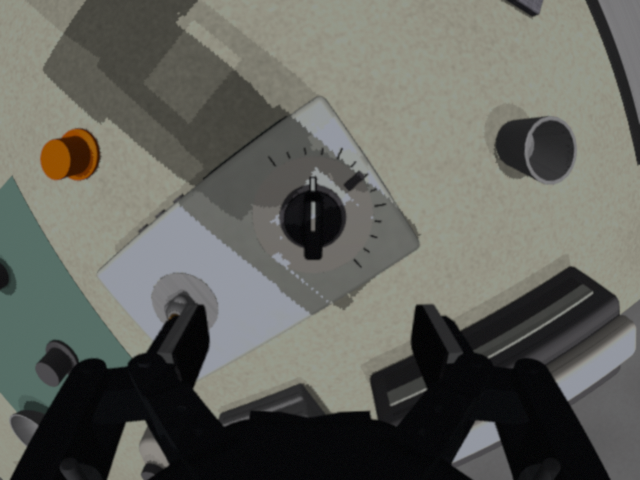

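The dial is at (313,216), with its bar vertical in the image. The pointer nose is at (313,181) and the tab at (355,181). I'll zoom in for exact pixels.

Run:
```python
from h import *
c=pickle.load(open("w1.pkl","rb"))
s=c["image"][140:280,240:400,::-1]
cv2.imwrite("pics/w1z.png",cv2.resize(s,None,fx=5,fy=4.2857142,interpolation=cv2.INTER_CUBIC)[:600])
s=c["image"][255:340,135:235,::-1]
cv2.imwrite("pics/w1s.png",cv2.resize(s,None,fx=6,fy=6,interpolation=cv2.INTER_CUBIC))
```

```text
(no output)
```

View pics/w1z.png

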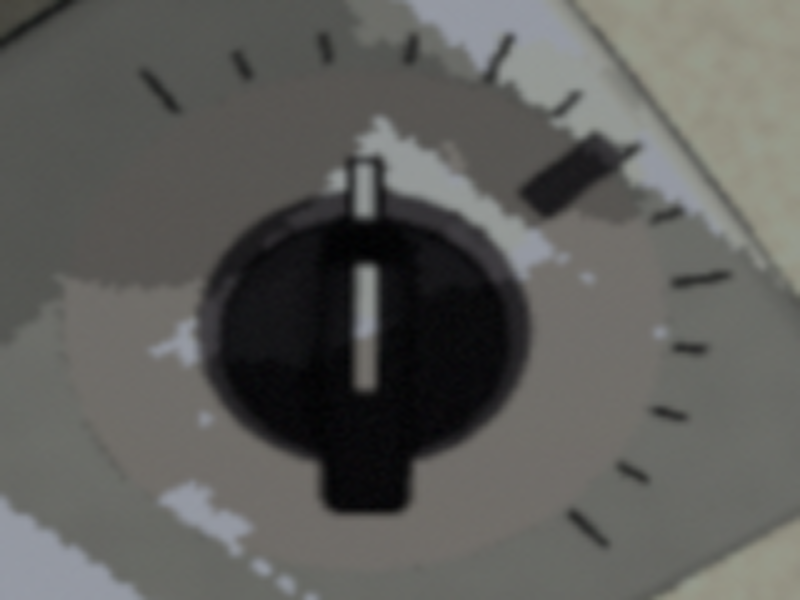

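View pics/w1s.png

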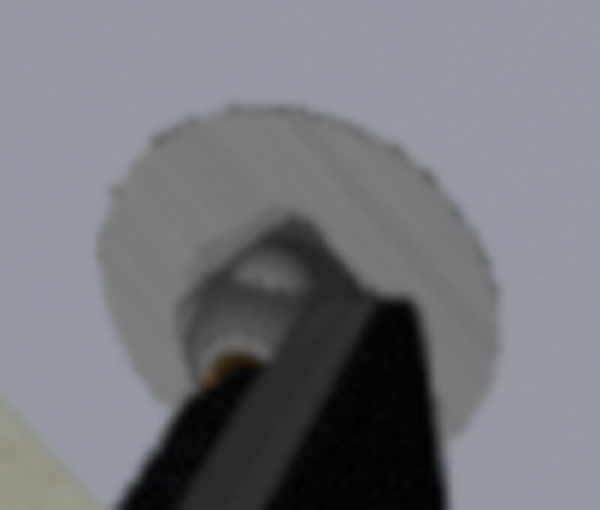

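Run:
```python
from h import *
c=pickle.load(open("w1.pkl","rb"));T=c["T"]
f=lambda x,y,z:plane(c,240+x/5,140+y/4.2857,z,T)
tip=f(365,158,.067);lin=f(365,262,.103);lin2=f(365,392,.103);mk=f(534,201,.067);ax=f(363,328,.066);mo=f(607,143,.067)
print(tip,mk,mo,ax,np.linalg.norm((tip-ax)[:2]),np.linalg.norm((mk-ax)[:2]),np.linalg.norm((mo-mk)[:2]))
ang=lambda v:np.rad2deg(np.arctan2(v[1],v[0]))
print("line on bar",lin,lin2,ang(lin-lin2),"tip",ang(tip-ax),"tip-lin2",ang(tip-lin2),"mk",ang(mk-ax),ang(mo-ax),ang(mo-mk))
# refine tester: scale/collar
def sf(x,y,z):return plane(c,135+x/6,255+y/6,z,T)
# collar ellipse points
pts=np.array([sf(x,y,.06)[:2] for x,y in[(98,250),(112,190),(150,140),(250,104),(330,115),(435,180),(480,235),(498,300),(165,405),(120,330),(450,440)]])
A=np.c_[2*pts,np.ones(len(pts))];s=np.linalg.lstsq(A,(pts**2).sum(1),rcond=None)[0];print("stud",s[:2],np.sqrt(s[2]+s[0]**2+s[1]**2))
d=ax[:2]-s[:2];print(np.linalg.norm(d),"yaw",ang(d)-90)
# Top view scene
d=pickle.load(open("cams0.pkl","rb"))["top"]
for n,p in dict(ax=ax,stud=np.r_[s[:2],.06]).items():print(n,proj(d,p))
```

```text
[0.54928659 0.23222939 0.067     ] [0.56947906 0.25215276 0.067     ] [0.56526386 0.26766484 0.067     ] [0.57812758 0.21599739 0.066     ] 0.033095021312496614 0.03717536366065457 0.016074585150180325
line on bar [0.55944879 0.22630923 0.103     ] [0.5792393  0.21542968 0.103     ] 151.20083382286316 tip 150.6287493706687 tip-lin2 150.71304115367096 mk 103.45261705651359 103.98075965013042 105.20225943430937
stud [0.59590017 0.06612856] 0.034247357559525154
0.15091895447893833 yaw 6.762985868445767
ax [240.37891795 233.05112691]
stud [292.47107819 227.59662945]
```

The axis is at about (0.579, 0.2155), the pointer at 151° and the tab at about 103.6°, so I need a clockwise turn of about 47°.

Run:
```python
from rig import manip
from h import *
p=(.579,.2155,.097)
manip.servo_line(p,rate=.15)
print(manip.get_time(),manip.get_position())
manip.command_gripper(0.0,f_grip=25)
print(manip.get_time(),manip.get_width(),manip.get_contact_force())
for a in (45,29,13.7):
    manip.move_to(p,down(np.deg2rad(a)))
    print(manip.get_time(),manip.get_position(),manip.get_contact_force(),manip.get_torque())
manip.hold(.2)
manip.command_gripper(.06)
manip.servo_line((.579,.2155,.24),rate=.2)
print(manip.get_time())
c=snap(manip,"wrist","w2")
```

```text
3.3167 [0.57962612 0.21576022 0.09786217]
3.9667 0.01382818215479012 [-1.62346292 -2.32680392  4.98267722]
4.3417 [0.5788813  0.21521529 0.09724213] [-2.82520978 -2.54673959  4.317446  ] [-0.38900042  0.27430307 -0.0852836 ]
4.7167 [0.57880552 0.21513609 0.09726116] [-1.90964537 -2.7422259   5.63154172] [-0.47325036  0.29086454 -0.07098105]
5.0833 [0.57872214 0.21508229 0.09722928] [-2.04157138 -2.5118459   5.89668528] [-0.46599855  0.283991   -0.07613558]
6.6583
```

Run:
```python
from h import *
c=pickle.load(open("w2.pkl","rb"))
s=c["image"][140:280,240:400,::-1]
cv2.imwrite("pics/w2z.png",cv2.resize(s,None,fx=5,fy=4.2857142,interpolation=cv2.INTER_CUBIC)[:600])
```

```text
(no output)
```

View pics/w2.png

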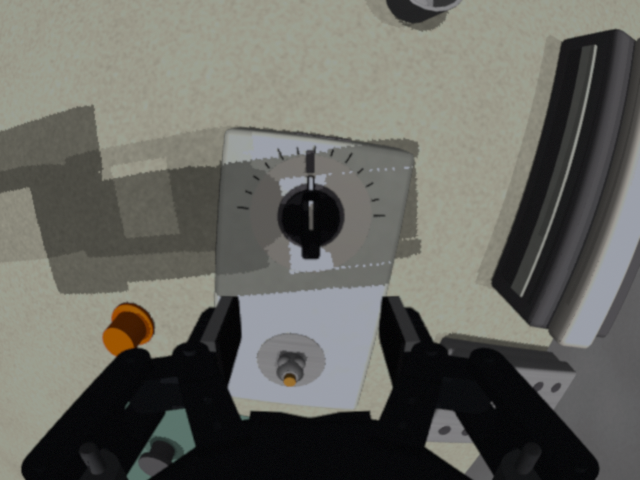

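View pics/w2z.png

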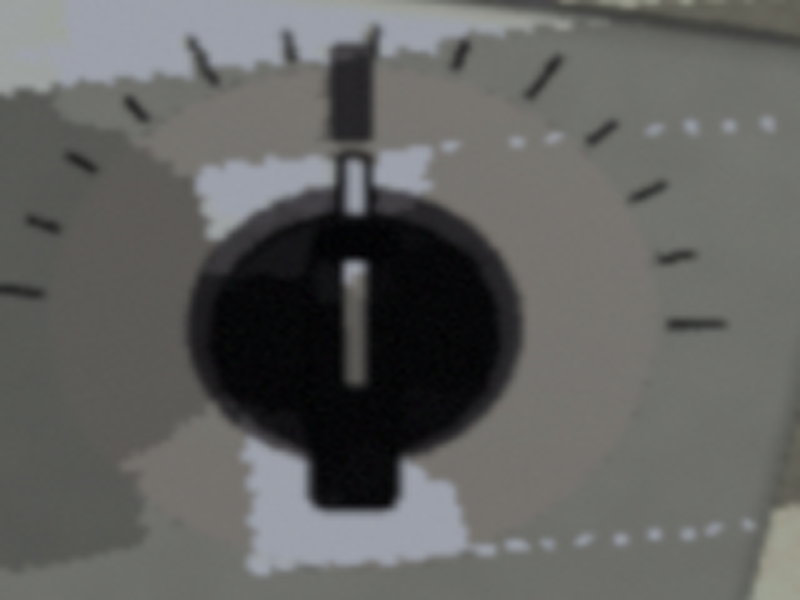

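The pointer (x=356 in the zoom) is within about 1 mm of the tab's centreline (x=350), and the tab hasn't moved. Next are centred views of the stud and the cap.

Run:
```python
from rig import manip
from h import *
a=down(np.deg2rad(13.7))
manip.move_to((.596,.066,.24),a);manip.hold(.1);snap(manip,"wrist","w3")
manip.move_to((.593,-.204,.22),a);manip.hold(.1);snap(manip,"wrist","w4")
print(manip.get_time())
for f in("w3","w4"):
    c=pickle.load(open(f+".pkl","rb"));print(f,c["T"][:3,3])
    s=c["image"][150:290,230:390,::-1]
    cv2.imwrite(f"pics/{f}z.png",cv2.resize(s,None,fx=4,fy=4,interpolation=cv2.INTER_CUBIC))
```

```text
8.7083
w3 [0.5958067  0.06689071 0.23942003]
w4 [ 0.59344077 -0.20234191  0.2201898 ]
```

View pics/w3z.png

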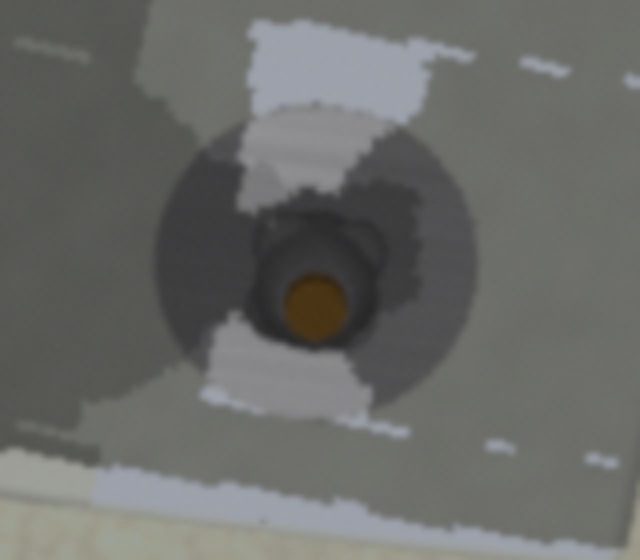

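View pics/w4z.png

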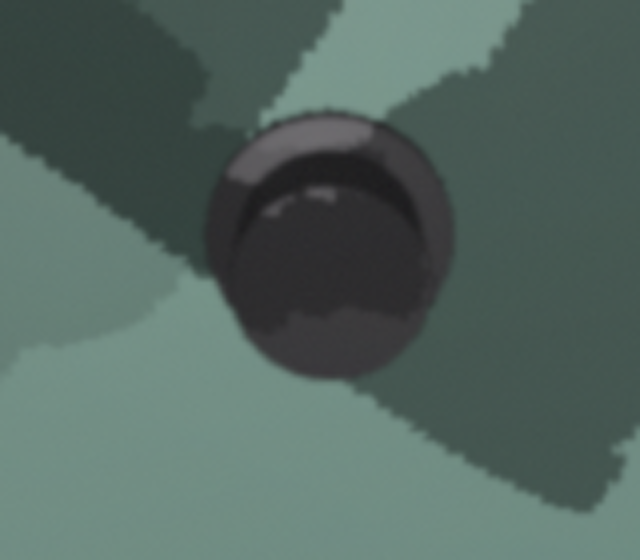

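View pics/w4.png

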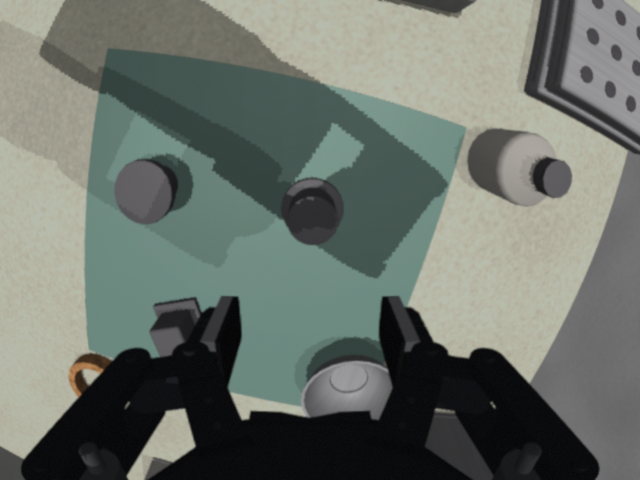

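The stud's collar is centred near (316,260) in the zoom with the brass pin at (315,308). The cap's top disc is centred at about (330,281), with the flange behind it. Nothing is close enough to obstruct the fingers.

Run:
```python
from h import *
def fit(c,zpts,z):
    p=np.array([plane(c,230+x/4,150+y/4,z,c["T"])[:2] for x,y in zpts])
    s=np.linalg.lstsq(np.c_[2*p,np.ones(len(p))],(p**2).sum(1),rcond=None)[0];return s[:2],np.sqrt(s[2]+s[:2]@s[:2])
c=pickle.load(open("w3.pkl","rb"))
print("collar",fit(c,[(155,255),(477,255),(315,103),(300,418),(180,340),(440,165),(445,350),(195,155)],.06))
print("pin",plane(c,230+315/4,150+308/4,.093,c["T"]))
c=pickle.load(open("w4.pkl","rb"))
print("captop",fit(c,[(235,265),(425,270),(330,378),(325,185),(262,345),(395,350)],.048))
print("flange",fit(c,[(205,235),(455,235),(330,110),(225,170),(433,170),(260,130),(400,128)],.007))
d=pickle.load(open("cams0.pkl","rb"))["top"]
print(plane(d,205+522/2.9,190+115/2.9,.048),plane(d,205+254/2.9,190+110/2.9,.09))
```

```text
collar (array([0.59591401, 0.06597799]), np.float64(0.033785473365617484))
pin [0.59590673 0.0664342  0.093     ]
captop (array([ 0.59719835, -0.20432091]), np.float64(0.01998857713390227))
flange (array([ 0.59731856, -0.20390668]), np.float64(0.028732353714713672))
[ 0.59350049 -0.20351833  0.048     ] [0.59210173 0.06439625 0.09      ]
```

Run:
```python
from rig import manip
from h import *
a=down(np.deg2rad(13.7))
manip.command_gripper(.085)
manip.move_to((.5972,-.2042,.10),a)
manip.servo_line((.5972,-.2042,.034),a,rate=.1)
print(manip.get_time(),manip.get_position(),manip.get_contact_force())
manip.command_gripper(0.0,f_grip=60)
print(manip.get_time(),manip.get_width(),manip.get_position(),manip.get_contact_force())
p=manip.get_position()
manip.servo_line((.5972,-.2042,.18),a,rate=.15)
manip.move_to((.5960,.0662,.18),a);manip.hold(.2)
print(manip.get_time(),manip.get_width(),manip.get_position(),manip.get_contact_force())
c=snap(manip,"wrist","w5");snap(manip,"side","s5")
```

```text
10.4417 [ 0.59754013 -0.20432513  0.03424674] [-0.00433754 -0.72342294  0.24333432]
10.925 0.04088174570003217 [ 0.59755259 -0.20434733  0.03479832] [-1.60696381  0.50621785  5.60887776]
13.3 0.04066175791123241 [0.59626572 0.06479681 0.17996339] [-0.48547575 -0.81427152 -1.18601965]
```

View pics/w5.png

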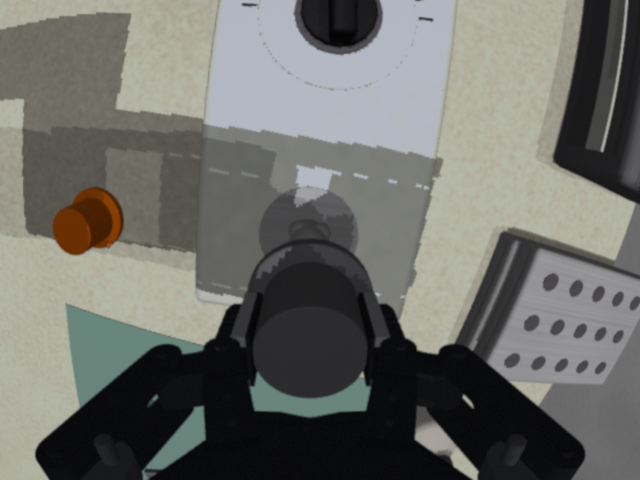

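View pics/s5.png

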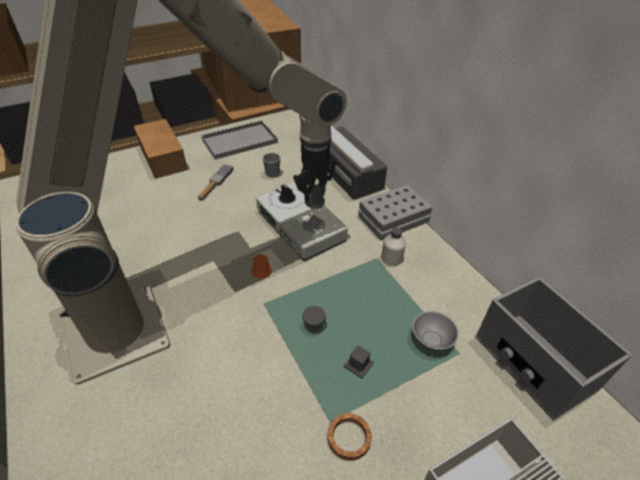

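The cap is held upright and the stud's collar is visible at (308,232) ahead of it. I'll check the cap's offset in the grip.

Run:
```python
from h import *
c=pickle.load(open("w5.pkl","rb"))
s=c["image"][170:410,230:390,::-1]
s=cv2.convertScaleAbs(s,alpha=1.8)
cv2.imwrite("pics/w5z.png",cv2.resize(s,None,fx=2.5*2,fy=2.5,interpolation=cv2.INTER_CUBIC))
```

```text
(no output)
```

View pics/w5z.png

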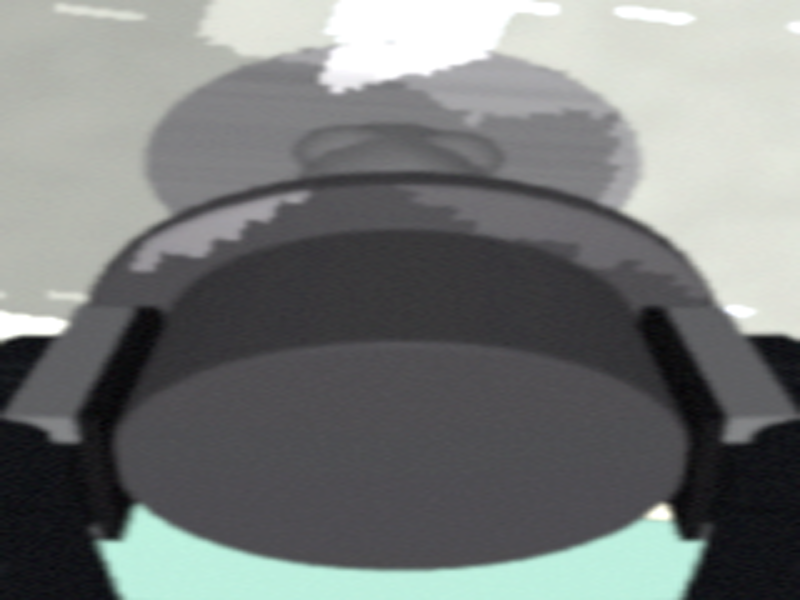

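Run:
```python
from h import *
def fit(c,zp,z):
    p=np.array([plane(c,230+x/5,170+y/2.5,z,c["T"])[:2] for x,y in zp])
    s=np.linalg.lstsq(np.c_[2*p,np.ones(len(p))],(p**2).sum(1),rcond=None)[0];return s[:2],np.sqrt(s[2]+s[:2]@s[:2])
c=pickle.load(open("w5.pkl","rb"));t=c["T"][:3,3];z0=t[2]-.0347
print(t)
print("top",fit(c,[(118,430),(688,430),(400,342),(405,570),(200,377),(600,375),(220,537),(600,535)],z0+.048))
print("flange top edge",fit(c,[(405,172),(200,215),(110,280),(610,212),(700,275)],z0+.008))
print("collar",fit(c,[(145,155),(640,155),(200,85),(590,80),(300,50),(160,200),(625,205)],.06))
```

```text
[0.59626572 0.06479681 0.17996339]
top (array([0.59756199, 0.06513824]), np.float64(0.020275158830418572))
flange top edge (array([0.59721387, 0.06796444]), np.float64(0.02703601964310089))
collar (array([0.59626934, 0.06634828]), np.float64(0.03417062746442339))
```

Run:
```python
from rig import manip
from h import *
a=down(np.deg2rad(13.7))
x,y=.5949,.0656
manip.servo_line((x,y,.135),a,rate=.1);manip.hold(.4)
print(manip.get_time(),manip.get_position(),manip.get_contact_force(),manip.get_torque())
f0=manip.get_contact_force()
for z in (.128,.122,.118,.115,.112):
    manip.servo_line((x,y,z),a,rate=.03)
    f=manip.get_contact_force();p=manip.get_position()
    print(round(manip.get_time(),2),z,np.round(p*1000,1),np.round(f-f0,1),np.round(manip.get_torque(),2))
    if np.linalg.norm((f-f0)[:2])>10 or f[2]-f0[2]>18: print("stop");break
```

```text
14.4 [0.59508752 0.06562367 0.13538182] [ 0.46871659  0.16004868 -1.13097704] [-0.01054133 -0.02479915 -0.01730267]
14.78 0.128 [594.6  65.6 127.6] [ 0.2 -0.2 -0.2] [-0.04  0.02 -0.  ]
15.13 0.122 [594.7  65.6 121.7] [-1.  -0.5 -0.3] [-0.02  0.01  0.03]
15.42 0.118 [594.7  65.6 117.8] [-0.4 -0.4  0.2] [ 0.08  0.01 -0.02]
15.67 0.115 [594.7  65.6 114.8] [ 0.4 -0.6  0.3] [-0.    0.    0.03]
15.92 0.112 [594.8  65.6 111.8] [-0.4 -0.5  0.8] [-0.05 -0.01  0.01]
```

The cap went over the stud with no side load. Next comes the click, then the press.

Run:
```python
from rig import manip
from h import *
a=down(np.deg2rad(13.7))
x,y=.5949,.0656
f0=np.array([.47,.16,-1.13])
z=.112
while z>.086:
    z-=.001
    manip.servo_line((x,y,z),a,rate=.03)
    f=manip.get_contact_force()-f0;p=manip.get_position()
    print(round(manip.get_time(),2),round(z,4),np.round(p*1000,1),np.round(f,1),round(manip.get_width()*1000,2))
    if z<.098 and f[2]>11.5 or f[2]>20: print("stop");break
```

```text
16.17 0.111 [594.9  65.7 111.1] [-0.4  0.3  1.4] 40.53
16.42 0.11 [595.1  65.7 110.3] [-0.5  1.   4.7] 40.43
16.67 0.109 [595.4  65.6 109.4] [-0.4  0.8  5.7] 40.17
16.92 0.108 [595.4  65.7 108.2] [0.3 1.1 4.2] 40.54
17.17 0.107 [595.   65.6 106.9] [0.3 0.6 2.2] 40.81
17.42 0.106 [594.8  65.6 105.6] [ 0.9  1.1 -1.6] 41.09
17.67 0.105 [594.6  65.6 104.5] [ 1.8  1.3 -1.9] 40.2
17.92 0.104 [594.5  65.6 103.6] [ 1.4  1.7 -3.9] 40.37
18.17 0.103 [594.6  65.6 102.6] [ 1.9  2.  -5.6] 40.65
18.42 0.102 [594.6  65.6 101.6] [ 1.1  1.2 -7. ] 40.38
18.67 0.101 [594.6  65.6 100.5] [ 1.2  0.6 -8.5] 40.1
18.92 0.1 [594.6  65.6  99.7] [ 1.5  1.7 -8.5] 40.13
19.17 0.099 [594.8  65.7  99.2] [-1.4  1.5 -4.2] 40.23
19.42 0.098 [595.   65.6  98.5] [-2.1  1.4  1.7] 40.51
19.67 0.097 [595.2  65.6  97.4] [-2.5  0.3  4.1] 40.42
19.92 0.096 [595.2  65.5  96.2] [-1.9  0.   5.7] 40.29
20.17 0.095 [595.2  65.6  95.2] [-1.9 -0.7  7.1] 40.58
20.42 0.094 [595.3  65.6  94.8] [-3.7  0.2 11.5] 40.75
stop
```

Run:
```python
from rig import manip
from h import *
a=down(np.deg2rad(13.7))
f0=np.array([.47,.16,-1.13])
for _ in range(3):
    manip.hold(.3);print(manip.get_time(),np.round(manip.get_position()*1000,1),np.round(manip.get_contact_force()-f0,1))
manip.servo_line((.5949,.0656,.0935),a,rate=.03)
for _ in range(2):
    manip.hold(.3);print(manip.get_time(),np.round(manip.get_position()*1000,1),np.round(manip.get_contact_force()-f0,1))
c=snap(manip,"wrist","w6");s=snap(manip,"side","s6")
cv2.imwrite("pics/s6z.png",cv2.resize(s["image"][165:275,240:360,::-1],None,fx=5,fy=5,interpolation=cv2.INTER_CUBIC))
```

```text
20.7167 [595.2  65.6  94.7] [-4.6 -0.  11.7]
21.0167 [595.2  65.6  94.8] [-3.9 -0.3 11.4]
21.3167 [595.2  65.6  94.7] [-3.3  0.8 11.5]
21.8667 [595.3  65.6  94.7] [-5.9  0.3 15.6]
22.1667 [595.3  65.6  94.8] [-5.2 -0.3 15.8]
```

View pics/w6.png

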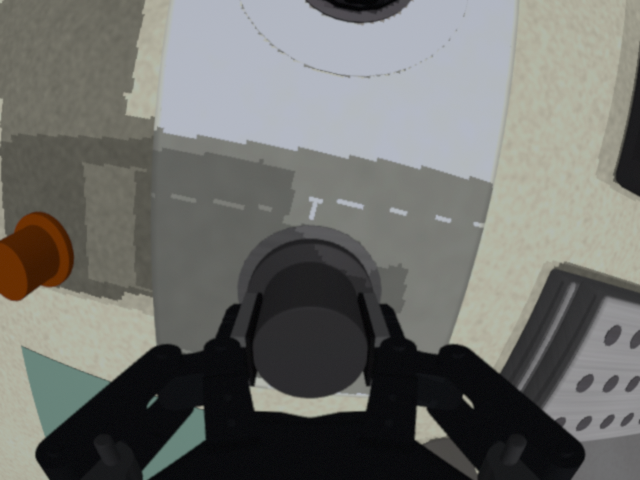

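View pics/s6z.png

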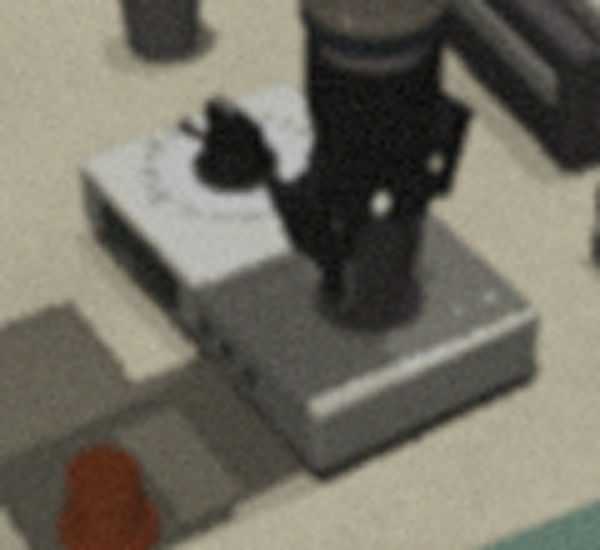

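The TCP has stopped at z=94.7 mm, which matches the flush height implied by the pick, and pushing harder doesn't move it. I'll ease back to about 12–13 N, check the dial and the bystanders from above, and hand in.

Run:
```python
from rig import manip
from h import *
a=down(np.deg2rad(13.7))
f0=np.array([.47,.16,-1.13])
manip.servo_line((.5952,.0656,.0938),a,rate=.03)
manip.hold(.6);print(manip.get_time(),np.round(manip.get_position()*1000,1),np.round(manip.get_contact_force()-f0,1),manip.get_torque())
s=snap(manip,"top","t7")
cv2.imwrite("pics/t7z.png",cv2.resize(s["image"][190:300,205:475,::-1],None,fx=2.9,fy=2.9,interpolation=cv2.INTER_CUBIC))
```

```text
23.1167 [595.3  65.6  94.8] [-6.3 -1.  13.4] [ 0.07717847  0.74002013 -0.02866698]
```

View pics/t7z.png

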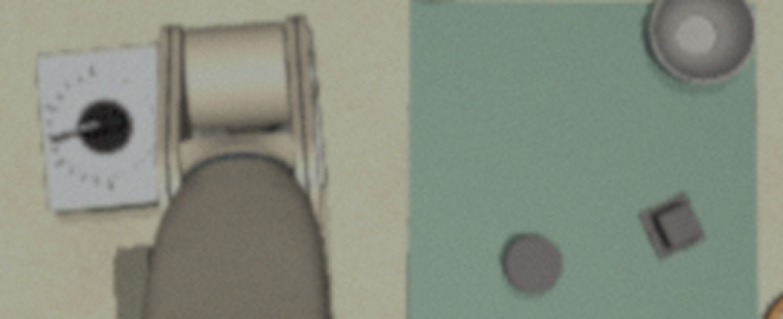

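The pointer still lines up with the tab at (57,136), the other caps and the bowl haven't moved, and the press is about 13 N.

Run:
```python
from rig import manip
manip.sign_off();print(manip.get_time())
```

```text
the job is handed in; nothing more can be done
the job is handed in; nothing more can be done
```

I handed the job in just after 23 s, with the dial set and the cap clicked on and held pressed down. The sign-off reports no verdict, so these are my own last checks:

- **Dial:** I turned it about 47° clockwise. The close-up after the turn shows the pointer within about 1 mm of the tab's centreline. In the last top view it still lines up and the tab has not moved.
- **Click:** The push onto the stud peaked at about 6 N, just under the expected 8 N. The force then dropped, going to about -8 N as the cap was drawn down, before the brass pin took up the load.
- **Press:** The TCP stopped at z = 94.8 mm, against 94.7 mm worked out from the pick, and pressing harder did not lower it. I briefly pressed at about 16 N, then eased to about 13 N before handing in.
- **Other things:** The mushroom plug, square cap and bowl are where they stood. I did not check the bottle, beaker, brush and tape roll one by one, but the arm did not go near them.

One check was off: a steady side force of about 6 N in x remains on the tool. Shifting the commanded position by 0.3 mm did not remove it. I didn't measure the cap's centring after the press; I took it from the aim and from the flange looking centred on the stud's collar in the wrist picture.

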